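# Spot-check a bottle from the drying oven with the infrared thermometer

## Task

The glassware on the wooden board has just come out of the drying oven. Pick up the infrared thermometer, aim it about level and squarely at the middle of the straight glass side of the large bottle with its nose about 10 cm from the glass, and hold it steady there for two seconds. Then lay it gently back on its side, wholly on the grey bench mat, and let go; do not shift any of the glassware.

Things in the scene. Friction and masses are not known exactly. Their poses are not given: they have to be found in the camera images.
- thermometer: Infrared thermometer: white plastic pistol with a black handle, 0.26 kg, loose, lying on its side on the mat, yawed up to 50 degrees. It reads continuously: no trigger pull. Origin: under the middle of its outline, on the face it lies on. x: beam direction, z: up as it lies; the handle runs to -y. 38 mm thick (z), about 155 mm in x and y. Any roll about the beam will do.
- nose (a point): Centre of the thermometer's nose face, at (80, 50, 19) mm in the thermometer's frame; same axes; the beam leaves here along +x. The round nose is 36 mm across and 20 mm long.
- handle (a point): Middle of the thermometer's handle, a place to grip, at (-37, -28, 19) mm in the thermometer's frame; same axes. Handle 36 mm wide, 34 mm thick, leaning back: it runs along (-0.218, -0.976) in x, y, so fingers close along (0.976, -0.218). It ends in a foot 44 mm wide at about (-46, -65). A trigger stands 8 mm off its front edge, y = -3 to 23 mm.
- barrel (a point): Middle of the thermometer's barrel, at (7, 50, 19) mm in the thermometer's frame; same axes. The barrel is a rounded box, x = -45 to 60 mm, y = 27 to 73 mm, z = 0 to 38 mm; the handle leaves it at x = -40 to 5 mm. Ahead of that it can be gripped across its 46 mm (closing along y).
- large_bottle: The large bottle: empty one-litre amber glass laboratory bottle with a white screw cap, 101 mm in diameter, 230 mm tall, straight-sided up to 155 mm above its foot, 0.55 kg, loose, standing on the board; by far the tallest thing there. Origin: centre of its underside, z up. It stands at the left, middle or right place on the board.
- glass_middle (a point): Point on the large bottle's axis 75 mm above its foot: the middle of the straight glass side; the glass is 50.5 mm from it all round.
- small_bottle: Small bottle of the same kind with the same white cap, 70 mm in diameter, 143 mm tall, empty, loose, on the board; leave it alone. Origin: centre of its underside.
- flask: Conical amber glass flask, 85 mm across the foot, 39 mm at the lip, 145 mm tall, empty, loose, on the board; leave it alone. Origin: centre of its underside.
- board: Fixed wooden board for hot ware, 140 mm (x) by 460 mm (y), 12 mm thick, beyond the mat; the three pieces of glassware stand on it in a row along y about 155 mm apart. Origin: centre of its underside.
- mat: Fixed grey bench mat, 230 mm (x) by 260 mm (y), 4 mm thick; the thermometer starts on it and is laid back on it. Origin: centre of its underside; its top is at 4 mm.
- tip_box: Fixed pipette tip box with a clear lid, 87 by 122 mm, 68 mm tall, on the bench at the robot's right, beside the work. Origin: centre of its underside.
Not all that is in view belongs to the job. Of the things like the thermometer, leave any that is pink; of the rest the smaller one is meant. What is shaped like the large_bottle but green is not meant.

How it is judged:
By the outcome, as a careful person would: the job done as asked, in the order asked, and still so for the second after the job is handed in, with the robot touching nothing.
It also fails if it takes over 48 s, if anything falls off the work surface, if the arm or the gripper's body presses on something with over 40 N, if the wrist force passes 120 N, or if a joint passes its speed limit or range.

## Robot

A 6-joint arm with a two-finger parallel gripper is mounted at the origin on the work surface. World frame = base frame: x ahead of the robot, y to its left, z up, the work surface at z = 0. Lengths are in m, angles in rad, forces in N, time in s.
With the tool pointing down it reaches from about 0.425 to 0.95 m from the base axis. Payload 14.7 kg.
Tool frame: the origin (TCP) lies at the very end of the fingers, on their centre line; the grasp point (between the pads) lies 19 mm behind it; z points along the fingers, y is the line along which they close (so a half turn about z gives the same grasp; the last joint's range is limited). The gripper opens to 85 mm and grips with 20 to 120 N. Pads are 22 mm wide; open, the fingers measure 114 mm over their backs; the gripper's body (76 mm by 85 mm) begins 54 mm behind the grasp point. The pads swing forward as they close: fully open they stand 13 mm farther back than shut.
Start: joints at [-1.369, 0.48, 1.596, -0, 1.065, -0.047], TCP at [0.16, -0.63, 0.206] pointing down, gripper open.
Joint ranges: [-2.75, 2.75], [-0.82, 2.05], [0.23, 2.67], [-1.56, 4.7], [0.09, 2.69], [-2.92, 2.92]. Speed limits (rad/s): [1.89, 1.89, 2.39, 3.01, 3.01, 3.01].

## Interface

Orientations are given as a unit quaternion [x, y, z, w].
In Python, from rig import bot gives the robot as it stands.
- The arm moves only by the shell command python3 -m jog 'ROWS' [FORCE]. ROWS is JSON, a list of rows, each a list of 5 numbers: the shift along the tool's x, y, z in mm, then the turn about the tool's z in rad, then the closure, from -1 (fully open) to 1 (shut). In form: [[tx, ty, tz, yaw, gripper], ...]. A call has 1 to 20 rows; each row is the pose to reach, as a shift and turn from the pose commanded when the call began, along the tool's axes at that moment; what a row does not reach only later rows make up. A row lasts 1/8 s, in which the tool goes at most 62.5 mm and 10.7 degrees, less where a joint would pass 70% of its speed; a pose out of reach is approached as far as the arm can. A call with a gripper value outside its range is refused whole. The fingers move at their own pace and stop on an object; FORCE is the grip in N (left out, the last holds). Time passes only in rows, so rows that repeat a pose let the fingers close. It gives the time, the measured TCP pose, the force, the opening and the grip force at its end, in the units of the state.
- bot.read_state(): the state, without advancing time (a new reading comes with each control period).
- bot.camera(name): name is "side" or "top" or "wrist"; returns the picture (400x640x3 uint8, red, green, blue); there is no depth.
- bot.camera_info(name): a dict with "fx", "fy", "cx", "cy" (pixels), "k1" (the pictures are not rectified: a ray, as slopes to the right and down, at radius r is drawn at 1 + k1 r^2 times it, then the intrinsics apply), "position" and "rotation" of the camera in the world. Camera axes: x right, y up, looking along -z (the intrinsics and any distortion apply to the point x, -y, -z); pixel columns grow to the right and rows downward; lengths in m; the calibration is good to about 2 mm. A picture is of the moment at which its call begins: read the wrist's pose just before it. camera_info takes no time and is no camera call; for the wrist camera it gives the pose at the moment of the call.
- bot.job_done(): hands the job in; it is judged then, once.
The state is a dict: "time": time; "joint_pos": joint angles; "qvel": joint speeds; "effort": joint torques, N m; "position": TCP position; "tool_rot": TCP orientation; "ft_force": force on the tool from outside, world axes, zero at the start; "ft_torque": the same for the moment, N m; "width": finger opening in m; "grasp_force": force on a finger pad.
Only numpy, scipy, OpenCV 4.12 (cv2) and the standard library are available. Lean on these libraries where they do the work, as an engineer would, in place of code of your own. Each camera call takes 0.05 s, during which the arm holds its last target. There are 200 camera calls.

## Working session

There is one attempt and no reset: what is moved stays moved. The work goes in short steps, Python scripts to look and compute and a shell command to move; the robot and the scene stay as the last step left them, time stands still between calls to the robot, and variables do not carry over. Pictures are saved under pics/ and viewed, at most 10 in all, crops included, and the job is handed in when it is done.

```bash
ls; mkdir -p pics; cat > h.py <<'E'
import numpy as np, cv2
from scipy.spatial.transform import Rotation as R
from rig import bot
def rot(ci):
    r=np.array(ci["rotation"]); return r if r.shape==(3,3) else R.from_quat(r).as_matrix()
def ray(ci,u,v):
    d=np.array([(u-ci["cx"])/ci["fx"],(v-ci["cy"])/ci["fy"]]); s=d.copy()
    for _ in range(30): s=d/(1+ci["k1"]*(s@s))
    return np.array(ci["position"]), rot(ci)@np.array([s[0],-s[1],-1])
def at_z(ci,u,v,z):
    p,d=ray(ci,u,v); return p+d*(z-p[2])/d[2]
def proj(ci,P):
    q=(np.atleast_2d(P)-ci["position"])@rot(ci); s=np.c_[q[:,0],-q[:,1]]/-q[:,2:]
    s=s*(1+ci["k1"]*(s**2).sum(1,keepdims=True)); return np.c_[s[:,0]*ci["fx"]+ci["cx"],s[:,1]*ci["fy"]+ci["cy"]]
def snap(n,f):
    im=bot.camera(n); cv2.imwrite(f"pics/{f}.png",im[:,:,::-1]); return im
E
python3 - <<'E'
from h import *
for n in("top","side"):
    snap(n,n+"0"); print(n,bot.camera_info(n))
print(bot.read_state())
E
```

```text
pics
top {'fx': 365.52394905011596, 'fy': 365.52394905011596, 'cx': 317.8637053358536, 'cy': 200.84085417319403, 'k1': -0.06099434962418786, 'position': array([ 0.42146316, -0.047413  ,  1.14698056]), 'rotation': array([-0.05069674,  0.04614299,  0.71404295, -0.69673763])}
side {'fx': 393.559082124542, 'fy': 393.559082124542, 'cx': 314.751791773134, 'cy': 202.56228426249862, 'k1': 0.0011454029746744059, 'position': array([0.03676648, 0.90070448, 0.74504627]), 'rotation': array([-0.12351266,  0.470041  ,  0.84162523, -0.23552718])}
{'time': 0.1, 'joint_pos': array([-1.36858946e+00,  4.80743414e-01,  1.59683485e+00,  4.00688266e-05,
        1.06504454e+00, -4.65919435e-02]), 'qvel': array([ 0.00010714, -0.00123431, -0.00172434, -0.00023609,  0.0014327 ,
       -0.00079374]), 'effort': array([-2.16780913e-04, -9.52254152e+01, -4.31039643e+01, -7.90640206e-05,
        5.22370901e-03, -4.30718927e-06]), 'position': array([ 0.160017  , -0.62959599,  0.2050443 ]), 'tool_rot': array([ 9.92273441e-01,  1.24069147e-01, -2.25683009e-05, -5.14883060e-04]), 'ft_force': array([ 0.80400604, -0.27582857,  0.19945256]), 'ft_torque': array([-0.01242139,  0.03783541, -0.00999275]), 'grasp_force': 0.0, 'width': 0.08552517296892483}
```

View pics/top0.png

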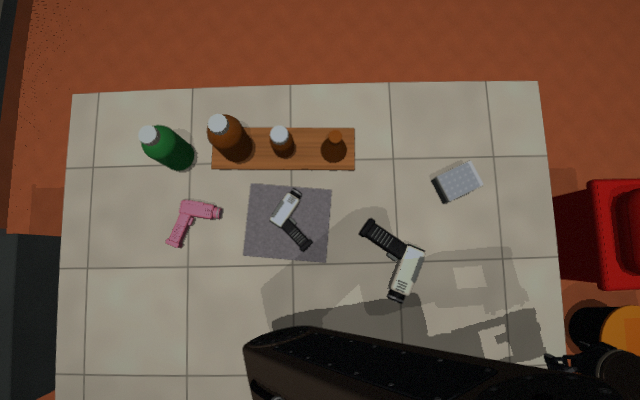

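View pics/side0.png

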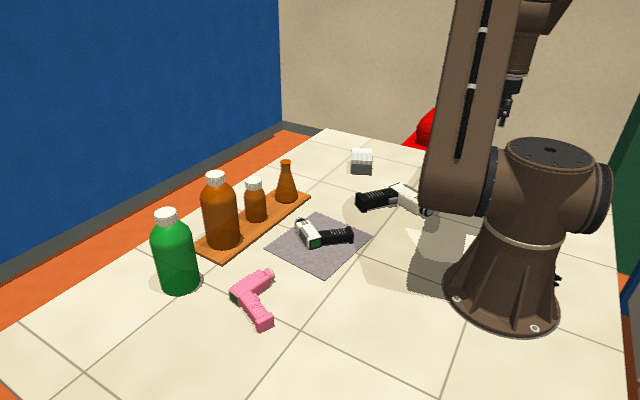

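Top view: candidates are the pink pistol (190,220), the white/black pistol on the mat (292,220) and the larger white/black one off the mat (395,262). I want the smaller one, which is the one on the mat. The amber large bottle is at the left place on the board (foot near 235,155), and the green one (170,150) is not meant. Next is a close crop to check the choice.

```bash
python3 - <<'E'
from h import *
im=cv2.imread("pics/top0.png"); c=im[100:270,200:370]
cv2.imwrite("pics/crop1.png",cv2.resize(c,None,fx=3.5,fy=3.5,interpolation=cv2.INTER_CUBIC))
ci=bot.camera_info("top")
for n,p,z in [("matTL",(250,184),.004),("matTR",(332,190),.004),("matBR",(326,263),.004),("matBL",(243,256),.004),("bTL",(213,128),.012),("bTR",(354,128),.012),("bBR",(354,169),.012),("bBL",(212,169),.012),("cap",(218,122),.242),("scap",(279,133),.155)]:
    print(n,at_z(ci,*p,z).round(3))
E
```

```text
matTL [0.639 0.173 0.004]
matTR [ 0.613 -0.088  0.004]
matBR [ 0.385 -0.062  0.004]
matBL [0.412 0.195 0.004]
bTL [0.826 0.294 0.012]
bTR [ 0.813 -0.164  0.012]
bBR [ 0.677 -0.159  0.012]
bBL [0.689 0.294 0.012]
cap [0.76  0.212 0.242]
scap [0.754 0.062 0.155]
```

View pics/crop1.png

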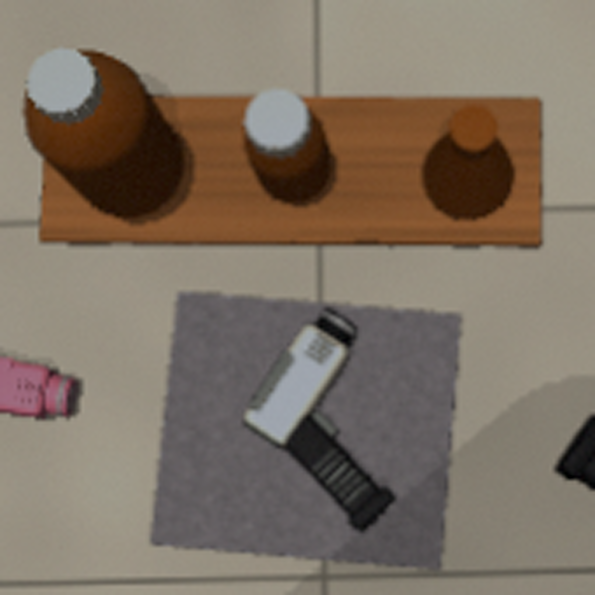

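The crop shows a white body with a black nose at (338,320) and a black handle with its foot at (378,510). It is the smaller one, on the mat, with the beam pointing ahead and to the right.

```bash
python3 - <<'E'
from h import *
from scipy.optimize import least_squares
ci=bot.camera_info("top")
kp={(245,418):(-45,73,30),(283,445):(-43,27,30),(303,325):(60,73,30),(352,347):(60,27,30),(338,313):(80,50,25),(378,513):(-49,-77,25),(321,311):(78,68,19),(356,329):(78,32,19)}
px=np.array([(u/3.5+200-.35,v/3.5+100-.35) for u,v in kp]); M=np.array(list(kp.values()))/1000
def W(q): return M@R.from_euler('z',q[2]).as_matrix().T+[q[0],q[1],.004]
s=least_squares(lambda q:(proj(ci,W(q))-px).ravel(),[.5,.05,-.6],loss='soft_l1')
print(s.x,np.degrees(s.x[2]),(proj(ci,W(s.x))-px).round(1).tolist())
q=s.x; Rz=R.from_euler('z',q[2])
for n,p in dict(nose=(80,50,19),handle=(-37,-28,19),barrel=(7,50,19)).items(): print(n,Rz.apply(np.array(p)/1000)+[q[0],q[1],.004])
ct=ci;cs=bot.camera_info("side")
def tri(a,b):
    (p,d),(r,e)=ray(ct,*a),ray(cs,*b); A=np.c_[d,-e]; t=np.linalg.lstsq(A,r-p,rcond=None)[0]
    return (p+d*t[0]).round(4),(r+e*t[1]).round(4)
print("cap",tri((217.4,122.6),(215.5,174)), at_z(ct,217.4,122.6,.242),at_z(cs,215.5,174,.242))
# silhouette of the bottle drawn from the estimate
for n,c in(("top",ct),("side",cs)):
    im=cv2.imread(f"pics/{n}0.png")
    a=np.linspace(0,2*np.pi,60)
    B=at_z(ct,217.4,122.6,.242)
    for r,z in((.0505,.012),(.0505,.167)):
        P=np.c_[B[0]+r*np.cos(a),B[1]+r*np.sin(a),0*a+z]
        cv2.polylines(im,[proj(c,P).round().astype(int)],1,(255,255,0))
    O=np.array([(-45,73),(60,73),(60,68),(80,68),(80,32),(60,32),(60,27),(-3,27),(-25,-80),(-67,-72),(-40,27),(-45,27)])/1000
    for z in (.004,.042):
        P=Rz.apply(np.c_[O,0*O[:,0]])+[q[0],q[1],z]; cv2.polylines(im,[proj(c,P).round().astype(int)],1,(0,255,255))
    cr=im[100:270,190:360] if n=="top" else im[160:270,190:360]
    cv2.imwrite(f"pics/ov_{n}.png",cv2.resize(cr,None,fx=3,fy=3))
a=cv2.imread("pics/ov_top.png");b=cv2.imread("pics/ov_side.png")
cv2.imwrite("pics/ov.png",cv2.resize(np.vstack([a,b]),None,fx=.7,fy=.7))
E
```

```text
[ 0.51810052  0.02651458 -0.59433209] -34.05272065538118 [[-1.8, 0.3], [0.2, 0.1], [0.5, -1.7], [-1.1, -0.0], [0.4, 0.6], [0.7, 1.0], [0.2, -1.0], [-0.2, -0.1]]
nose [0.61238011 0.02314427 0.023     ]
handle [0.47176642 0.0240343  0.023     ]
barrel [0.55189795 0.06402102 0.023     ]
cap (array([0.7595, 0.2142, 0.2388]), array([0.7572, 0.2127, 0.2375])) [0.75831175 0.21328061 0.242     ] [0.7507054  0.21886084 0.242     ]
```

View pics/ov.png

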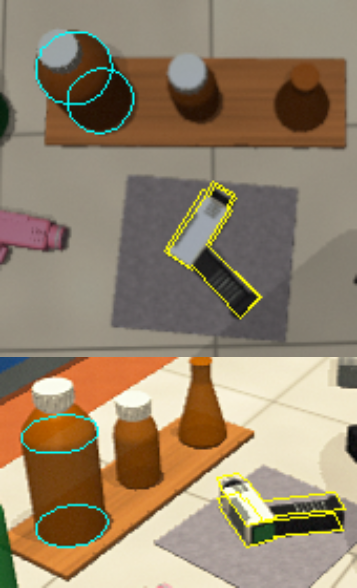

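The overlays fit in both views: the yellow outline sits on the pistol and the cyan rings on the bottle foot at (0.758,0.213). I'll grip the barrel across its 46 mm at x=25 in the thermometer's frame, so the hover point is (0.567,0.054), with tool y at a world angle of 56°.

```bash
python3 -m jog '[[562,-562,0,-2.30,-1],[562,-562,0,-2.30,-1],[562,-562,0,-2.30,-1],[562,-562,0,-2.30,-1],[562,-562,0,-2.30,-1],[562,-562,0,-2.30,-1],[562,-562,0,-2.30,-1],[562,-562,0,-2.30,-1],[562,-562,0,-2.30,-1],[562,-562,0,-2.30,-1],[562,-562,0,-2.30,-1],[562,-562,0,-2.30,-1],[562,-562,0,-2.30,-1],[562,-562,0,-2.30,-1],[562,-562,0,-2.30,-1],[562,-562,0,-2.30,-1],[562,-562,0,-2.30,-1],[562,-562,0,-2.30,-1]]' 60
python3 - <<'E'
from h import *
s=bot.read_state(); ci=bot.camera_info("wrist"); im=snap("wrist","w1")
print(s["position"],s["tool_rot"],s["joint_pos"],np.degrees(s["qvel"]).round(1))
x=cv2.cvtColor(im,cv2.COLOR_RGB2BGR); Rz=R.from_euler('z',-.594)
O=np.array([(-45,73),(60,73),(60,68),(80,68),(80,32),(60,32),(60,27),(-3,27),(-25,-80),(-67,-72),(-40,27),(-45,27)])/1000
P=Rz.apply(np.c_[O,0*O[:,0]+.034])+[.5181,.0265,.004]; cv2.polylines(x,[proj(ci,P).round().astype(int)],1,(0,255,255))
cv2.imwrite("pics/w1o.png",x)
E
```

```text
time: 2.35
position: [0.5663, 0.0525, 0.2058]
tool_rot: [0.293, 0.956, 0.0, 0.0]
ft_force: [-0.2, 0.2, -0.5]
width: 0.0853
grasp_force: 0.0
[0.5662966  0.05253391 0.20576805] [2.92519443e-01 9.56259569e-01 2.28387864e-05 1.10708327e-04] [ 3.92216398e-02  3.66653044e-01  1.78595318e+00 -3.57924742e-05
  9.88762341e-01 -9.37834080e-01] [ 0.2  0.2 -0.2 -0.1  0.   0. ]
```

View pics/w1o.png

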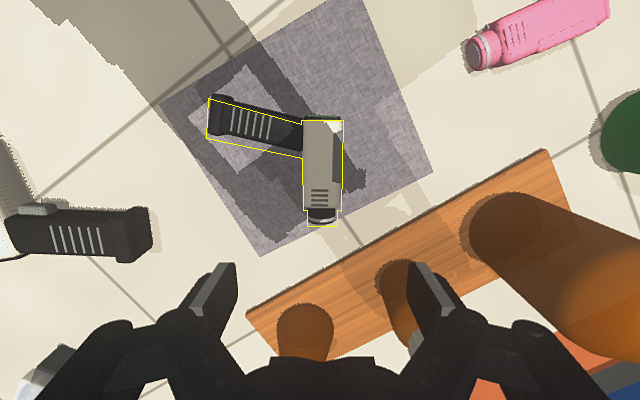

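The wrist view shows the barrel vertical at columns 303–341, centred between the fingertips (midpoint 322), and the nose end at row 225. The overlay agrees, so I'll descend and grip.

```bash
python3 -m jog '[[0,0,40,0,-1],[0,0,80,0,-1],[0,0,120,0,-1],[0,0,145,0,-1],[0,0,165,0,-1],[0,0,180,0,-1],[0,0,190,0,-1],[0,0,196,0,-1],[0,0,197,0,-1],[0,0,197,0,0.5],[0,0,197,0,1],[0,0,197,0,1],[0,0,197,0,1],[0,0,197,0,1],[0,0,197,0,1],[0,0,197,0,1],[0,0,197,0,1],[0,0,197,0,1]]' 60
```

```text
time: 4.65
position: [0.5667, 0.0531, 0.0094]
tool_rot: [0.292, 0.956, 0.0, 0.0]
ft_force: [-2.6, 0.2, 12.3]
width: 0.0437
grasp_force: 59.4
```

```bash
python3 -m jog '[[0,0,-5,0,1],[0,0,-15,0,1],[0,0,-30,0,1],[0,0,-45,0,1],[0,0,-58,0,1],[0,0,-64,0,1],[0,0,-64,0,1],[0,0,-64,0,1],[0,0,-64,0,1]]' 60
python3 - <<'E'
from h import *
s=bot.read_state(); print(s["position"],s["tool_rot"],s["ft_force"],s["ft_torque"],s["width"])
w=snap("wrist","w2"); a=snap("side","s2")
cv2.imwrite("pics/v2.png",np.vstack([w[60:310,140:540],cv2.resize(a[160:285,220:420],None,fx=2,fy=2)])[:,:,::-1])
E
```

```text
time: 5.78
position: [0.5661, 0.0531, 0.0721]
tool_rot: [0.292, 0.956, -0.0, -0.0]
ft_force: [0.5, -0.2, -3.5]
width: 0.0435
grasp_force: 61.5
[0.56605307 0.05308446 0.07212473] [ 2.92079376e-01  9.56393988e-01 -1.38532329e-04 -3.99295724e-04] [ 0.54983601 -0.19152902 -3.51359255] [ 0.07131372 -0.13507027  0.02623044] 0.043457542828399545
```

View pics/v2.png

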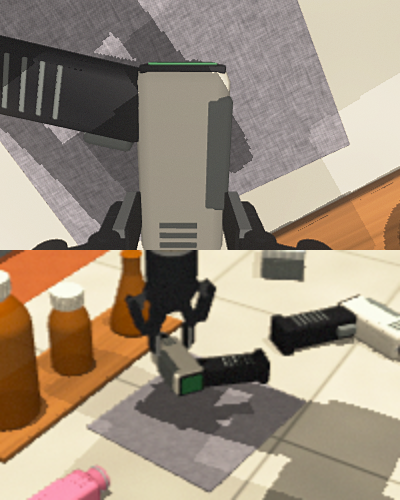

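The pistol sits straight in the fingers. In the wrist crop the barrel is at columns 140–228, hanging level with no visible slip. I'll move to aim along +x, with the TCP at (0.552,0.213,0.073).

```bash
python3 -m jog '[[5,6,0,-0.03,1],[15,19,0,-0.09,1],[27,34,-1,-0.17,1],[40,50,-1,-0.25,1],[53,66,-1,-0.33,1],[66,82,-1,-0.40,1],[79,98,-1,-0.47,1],[90,112,-1,-0.53,1],[97,121,-1,-0.57,1],[100,125,-1,-0.593,1],[100,125,-1,-0.593,1],[100,125,-1,-0.593,1],[100,125,-1,-0.593,1]]' 60
python3 - <<'E'
from h import *
s=bot.read_state(); p=s["position"]; print(p,s["tool_rot"],s["qvel"].round(3))
tiles=[]
q=R.from_quat(s["tool_rot"]).as_matrix(); yaw=np.arctan2(-q[0,1],q[1,1]); print("yaw deg",np.degrees(yaw))
Rz=R.from_euler('z',yaw)
O=np.array([(-45,73),(60,73),(60,68),(80,68),(80,32),(60,32),(60,27),(-3,27),(-25,-80),(-67,-72),(-40,27),(-45,27)])/1000
a=np.linspace(0,6.283,60)
for n in("top","side","wrist"):
    ci=bot.camera_info(n); im=cv2.cvtColor(snap(n,n+"3"),cv2.COLOR_RGB2BGR)
    im=cv2.resize(im,None,fx=2,fy=2,interpolation=cv2.INTER_CUBIC)
    dr=lambda P,c:cv2.polylines(im,[(2*proj(ci,P)).round().astype(int)],1,c)
    for z in(-.019,.019): dr(Rz.apply(np.c_[O-[.0254,.0492],0*O[:,0]+z])+p+[0,0,.0136],(0,255,255))
    if n!="wrist":
        for z in(.012,.167): dr(np.c_[.7575+.0505*np.cos(a),.213+.0505*np.sin(a),0*a+z],(255,255,0))
    c={"top":(200,110,110,130),"side":(170,160,170,130),"wrist":(220,60,200,190)}[n]
    tiles.append(cv2.resize(im[2*c[1]:2*(c[1]+c[3]),2*c[0]:2*(c[0]+c[2])],(390,290)))
cv2.imwrite("pics/v3.png",np.vstack([np.hstack(tiles[:2]),np.hstack([tiles[2],tiles[2]*0])]))
E
```

```text
time: 7.5
position: [0.5533, 0.2122, 0.0736]
tool_rot: [0.0, 1.0, -0.0, -0.0]
ft_force: [0.4, 0.9, -3.3]
width: 0.0433
grasp_force: 61.5
[0.55334509 0.2121629  0.07359384] [ 3.25708968e-04  9.99999946e-01 -3.31706276e-05 -3.18378414e-05] [ 0.003  0.     0.001  0.001 -0.    -0.001]
yaw deg -0.03732337807105582
```

View pics/v3.png

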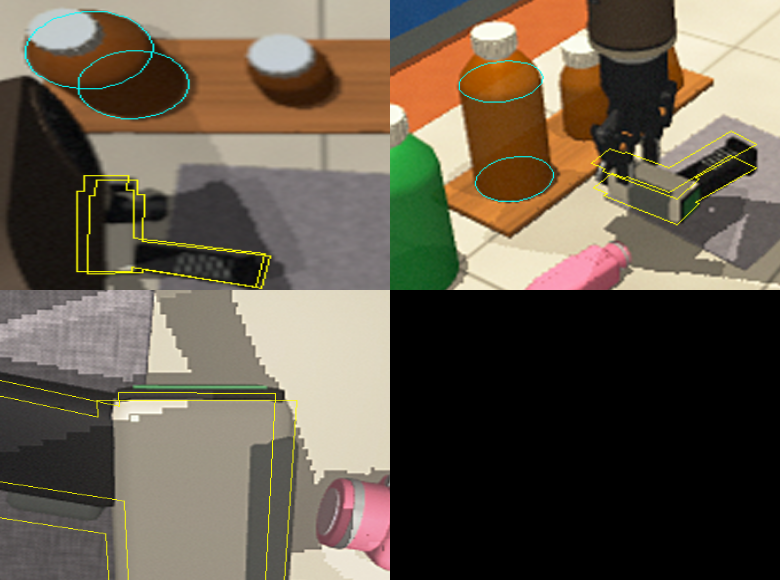

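The overlays track the bottle and the pistol in all three views. Before holding, one zoom of the side view to check pitch.

```bash
python3 - <<'E'
from h import *
p=np.array([.5533,.2122,.0736]); ci=bot.camera_info("side")
im=cv2.imread("pics/side3.png"); k=7; x0,y0=250,215
c=cv2.resize(im[y0:y0+80,x0:x0+100],None,fx=k,fy=k,interpolation=cv2.INTER_CUBIC); c=cv2.convertScaleAbs(c,alpha=1.3)
for y in(73,27):
  for z in(-.019,.019):
    P=np.array([[(x-25.4)/1000,(y-49.2)/1000,z+.0136] for x in(-45,60)])+p
    a,b=((proj(ci,P)-[x0-.5,y0-.5])*k).round().astype(int).tolist(); cv2.line(c,a,b,(0,255,255),1)
cv2.imwrite("pics/v4.png",c)
E
```

```text
(no output)
```

View pics/v4.png

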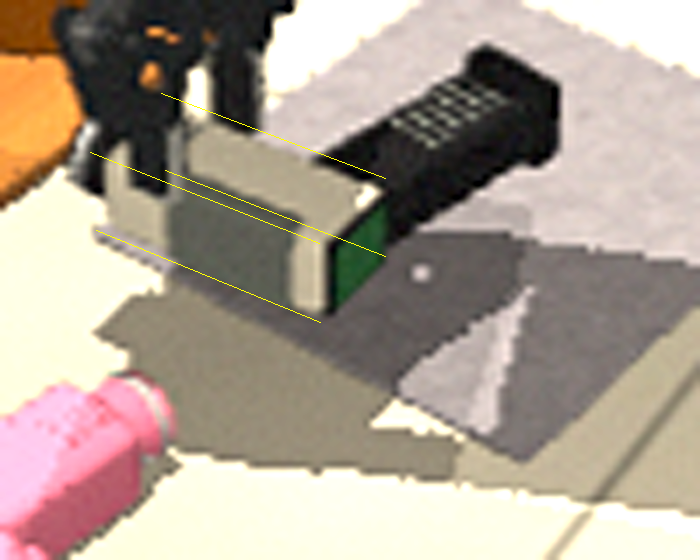

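The long edges of the barrel run parallel to the level model lines (far top edge slope about 0.38 in both), and the offset is about 1 px. It is level and aimed, so I'll hold for 2.5 s and more.

```bash
python3 -m jog '[[0,0,0,0,1],[0,0,0,0,1],[0,0,0,0,1],[0,0,0,0,1],[0,0,0,0,1],[0,0,0,0,1],[0,0,0,0,1],[0,0,0,0,1],[0,0,0,0,1],[0,0,0,0,1],[0,0,0,0,1],[0,0,0,0,1],[0,0,0,0,1],[0,0,0,0,1],[0,0,0,0,1],[0,0,0,0,1],[0,0,0,0,1],[0,0,0,0,1],[0,0,0,0,1],[0,0,0,0,1]]' 60
```

```text
time: 10.15
position: [0.5533, 0.2126, 0.0736]
tool_rot: [-0.0, 1.0, 0.0, -0.0]
ft_force: [1.1, -0.2, -3.0]
width: 0.0435
grasp_force: 61.5
```

Held for more than 2.5 s. Now back over the mat, 20 mm nearer the robot than it lay so the nose has more margin from the mat edge, then down.

```bash
python3 -m jog '[[0,-6,0,0.03,1],[1,-20,0,0.09,1],[2,-40,0,0.17,1],[3,-60,0,0.25,1],[3,-80,0,0.33,1],[4,-100,0,0.40,1],[5,-120,0,0.47,1],[6,-140,0,0.53,1],[7,-152,0,0.57,1],[7,-159,0,0.593,1],[7,-159,0,0.593,1],[7,-159,0,0.593,1],[7,-159,0,0.593,1]]' 60
python3 -m jog '[[0,0,5,0,1],[0,0,15,0,1],[0,0,27,0,1],[0,0,38,0,1],[0,0,47,0,1],[0,0,53,0,1],[0,0,57,0,1],[0,0,59,0,1],[0,0,60,0,1],[0,0,61,0,1],[0,0,61,0,1],[0,0,61,0,1],[0,0,61,0,1]]' 60
```

```text
time: 11.78
position: [0.5463, 0.0541, 0.0736]
tool_rot: [0.292, 0.957, 0.0, -0.0]
ft_force: [0.3, -0.0, -2.9]
width: 0.0435
grasp_force: 61.5
time: 13.4
position: [0.5464, 0.0537, 0.0127]
tool_rot: [0.292, 0.956, 0.0, 0.0]
ft_force: [0.3, -0.5, -3.6]
width: 0.0437
grasp_force: 61.5
```

```bash
python3 -m jog '[[0,0,0.5,0,1],[0,0,1,0,1],[0,0,1.5,0,1],[0,0,2,0,1],[0,0,2.5,0,1],[0,0,2.5,0,1],[0,0,2.5,0,1]]' 60
```

```text
time: 14.28
position: [0.5464, 0.0536, 0.0101]
tool_rot: [0.292, 0.956, 0.0, 0.0]
ft_force: [0.4, 0.2, -2.6]
width: 0.0437
grasp_force: 61.7
```

```bash
python3 -m jog '[[0,0,0.3,0,1],[0,0,0.6,0,1],[0,0,0.9,0,1],[0,0,1.2,0,1],[0,0,1.2,0,1],[0,0,1.2,0,1]]' 60
```

```text
time: 15.02
position: [0.5464, 0.0536, 0.0095]
tool_rot: [0.292, 0.956, 0.0, 0.0]
ft_force: [-3.1, -1.0, 11.7]
width: 0.0434
grasp_force: 63.2
```

The thermometer touched down at the same height as it lay before (12 N). Next: open slowly, rise, then look.

```bash
python3 -m jog '[[0,0,-0.3,0,0.3],[0,0,-0.3,0,0],[0,0,-0.3,0,-0.3],[0,0,-0.3,0,-0.6],[0,0,-0.3,0,-1],[0,0,-0.3,0,-1],[0,0,-0.3,0,-1],[0,0,-0.3,0,-1],[0,0,-10,0,-1],[0,0,-25,0,-1],[0,0,-50,0,-1],[0,0,-85,0,-1],[0,0,-125,0,-1],[0,0,-165,0,-1],[0,0,-195,0,-1],[0,0,-200,0,-1],[0,0,-200,0,-1],[0,0,-200,0,-1]]' 20
python3 - <<'E'
from h import *
w=snap("wrist","w5"); s=snap("side","s5")
cv2.imwrite("pics/v5.png",cv2.resize(np.vstack([w,s]),None,fx=.74,fy=.74)[:,:,::-1])
E
```

```text
time: 17.27
position: [0.5456, 0.0536, 0.2081]
tool_rot: [0.292, 0.956, -0.0, -0.001]
ft_force: [0.1, -0.6, 0.1]
width: 0.0854
grasp_force: 0.0
```

View pics/v5.png

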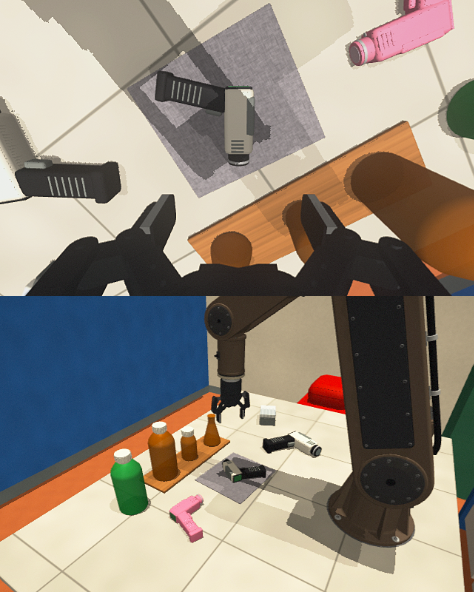

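The pistol lies flat on the mat and the glassware is unmoved. The foot, near (160,88), is the part closest to a mat edge, so I'll check that margin in one crop.

```bash
python3 - <<'E'
from h import *
ci=bot.camera_info("wrist"); im=cv2.imread("pics/w5.png"); x0,y0,k=160,70,4
c=cv2.convertScaleAbs(cv2.resize(im[y0:y0+145,x0:x0+195],None,fx=k,fy=k,interpolation=cv2.INTER_CUBIC),alpha=1.4)
Rz=R.from_euler('z',-.594)
O=np.array([(-45,73),(60,73),(60,68),(80,68),(80,32),(60,32),(60,27),(-3,27),(-27,-82),(-70,-72),(-40,27),(-45,27)])/1000
for z,col in((.004,(0,255,255)),(.040,(0,255,0))):
    P=Rz.apply(np.c_[O,0*O[:,0]])+[.4977,.0270,z]; cv2.polylines(c,[((proj(ci,P)-[x0-.5,y0-.5])*k).round().astype(int)],1,col)
M=np.array([(.639,.173,.004),(.613,-.088,.004),(.385,-.062,.004),(.412,.195,.004)])
cv2.polylines(c,[((proj(ci,M)-[x0-.5,y0-.5])*k).round().astype(int)],1,(255,255,0))
cv2.imwrite("pics/v6.png",c)
E
```

```text
(no output)
```

View pics/v6.png

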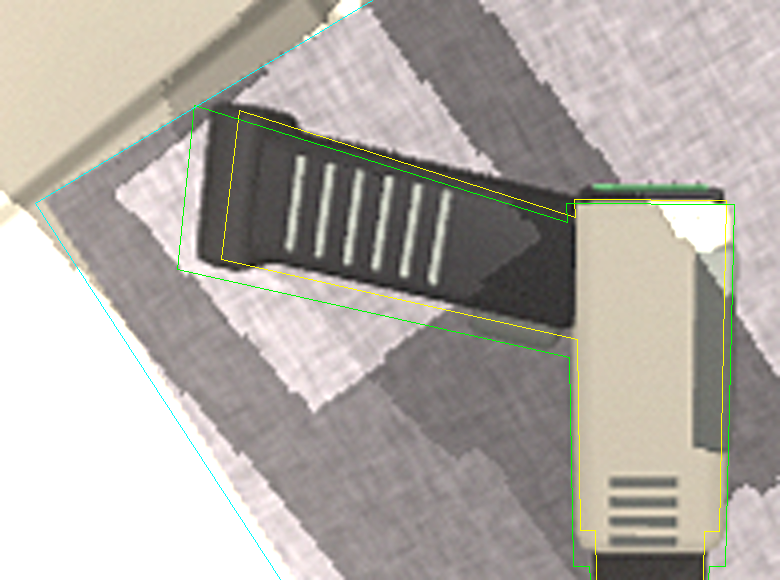

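In the crop, even the raised silhouette of the foot (corner 213,105) stays inside the mat edge (cyan). Its base is about 5 mm or more inside, and the nose has about 20 mm. The arm is clear, so I'll hand it in.

```bash
python3 -c "
from rig import bot
print(bot.job_done())"
```

```text
the job is handed in; nothing more can be done
None
```

I aimed the thermometer level at the middle of the large amber bottle's side, with its nose about 10 cm from the glass, and held it there for over 2.5 s. I then laid it back on its side wholly on the mat and let go; the pictures show no glassware shifted, and the job was handed in after about 17 s of robot time, though no verdict came back.

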